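# Take the gear pile apart onto its cork mats

## Robot

A 6-joint arm with a two-finger parallel gripper is mounted at the origin on the work surface. World frame = base frame: x ahead of the robot, y to its left, z up, the work surface at z = 0. Lengths are in m, angles in rad, forces in N, time in s.
With the tool pointing down it reaches from about 0.25 to 0.8 m from the base axis. Payload 8.5 kg.
Tool frame: the origin (TCP) lies on the mounting face of the last link; the fingertips stand 173 mm ahead of it and the grasp point (between the pads) lies 155 mm ahead of it; z points along the fingers, y is the line along which they close (so a half turn about z gives the same grasp; the last joint's range is limited). The gripper opens to 85 mm and grips with 20 to 120 N. Pads are 22 mm wide; open, the fingers measure 114 mm over their backs; the gripper's body (76 mm by 85 mm) begins 54 mm behind the grasp point. The pads swing forward as they close: fully open they stand 13 mm farther back than shut.
Start: joints at [-1.255, 0.238, -0.013, 1.319, 0, 1.571], TCP at [0.163, -0.499, 0.405] pointing down, gripper open.
Joint ranges: [-2.66, 2.66], [-1.03, 1.9], [-1.14, 1.46], [-1.82, 2.27], [-1.45, 1.34], [-3.14, 3.14]. Speed limits (rad/s): [2.22, 2.22, 2.79, 3.14, 3.14, 3.14].

## Interface

Orientations are given as a unit quaternion [x, y, z, w].
In Python, from workcell import robot gives the robot as it stands.
- The arm moves only by the shell command python3 -m handwheel 'ROWS'. ROWS is text: rows parted by semicolons, each of 7 numbers parted by spaces: the opening, from 0 (shut) to 1 (fully open), then the shift along the world's x, y, z in m, then the turn, a rotation vector about the world's x, y, z in degrees. A call has 1 to 12 rows; each row shifts and turns the commanded pose from where the row before left it; what a row does not reach is not made up. A row lasts 1/10 s, in which the tool goes at most 50 mm and 8.59 degrees, less where a joint would pass 70% of its speed; a pose out of reach is approached as far as the arm can. A call is refused whole if a number of a shift passes 0.05 or a number of a turn 8.59, either way. A call with a gripper value outside its range is refused whole. The fingers move at their own pace and stop on an object; the grip force is fixed at half the most. Time passes only in rows, so rows that do not move let the fingers close. It gives the time, the measured TCP pose, the force, the opening and the grip force at its end, in the units of the state.
- robot.read_state(): the state, without advancing time (a new reading comes with each control period).
- robot.capture(name): name is "scene" or "side" or "wrist"; returns a dict with "color" (384x512x3 uint8, red, green, blue), "K" (3x3 intrinsics, pixels), "eye" and "rotation" of the camera in the world; the wrist camera has in their place "tool_from_camera" (4x4, takes a point from camera to tool coordinates, whose origin is the TCP and whose axes are the flange's). Camera axes: x right, y up, looking along -z (the intrinsics and any distortion apply to the point x, -y, -z); pixel columns grow to the right and rows downward; lengths in m; the calibration is good to about 2 mm. The wrist camera is an equidistant fisheye: a pixel r from the principal point sees the ray r / f radians off the axis. A picture is of the moment at which its call begins: read the wrist's pose just before it. There is no depth.
- robot.job_done(): hands the job in; it is judged then, once.
The state is a dict: "time_s": time; "joints": joint angles; "qvel": joint speeds; "joint_efforts": joint torques, N m; "ee_pos": TCP position; "eef_rot": TCP orientation; "ft_force": force on the tool from outside, world axes, zero at the start; "wrist_torque": the same for the moment, N m; "grip_width": opening from 0.0 (shut) to 1.0 (fully open); "gripper_force": force on a finger pad.
Only numpy, scipy, OpenCV 4.12 (cv2) and the standard library are available. Lean on these libraries where they do the work, as an engineer would, in place of code of your own. Each camera call takes 0.05 s, during which the arm holds its last target. There are 200 camera calls.

## Task

Take the pile of camping gear apart and set each piece upright in the middle of the cork mat cut to its shape: the tealight glass on the small round mat, the round tin on the larger round mat, the square box on the square mat and the long tin on the rectangular mat, the last two lined up with their mats' edges. Set everything down gently without dropping it, keep the glass upright, and leave the two orange carabiners where they lie.

Things in the scene. Friction and masses are not known exactly. Their poses are not given: they have to be found in the camera images.
- tealight_glass_mid (a point): Clear glass tealight holder with a white tealight in it, an upright round cup 44 mm in outer diameter and 44 mm tall (wall 2.5 mm), top of the pile at the start. The point is its centre, half-way up; z is up along its axis.
- round_tin_mid (a point): Round aluminium tin with a flat closed lid, 58 mm in diameter and 42 mm tall, under the glass at the start. The point is its centre, half-way up; z is up.
- square_box_mid (a point): Closed square box of black plastic, 62 x 62 mm and 42 mm tall, under the round tin at the start. The point is its centre, half-way up; x and y are parallel to its sides, z is up.
- long_tin_mid (a point): Long rectangular steel tin with a flat closed lid, 130 mm (its x) by 64 mm (its y) and 42 mm tall, the bottom of the pile, standing on the shelf board at the start. The point is its centre, half-way up; z is up. The pile, from bottom to top: long tin, square box, round tin, glass; they just rest on one another, a little off-centre and turned.
- long_mat: Rectangular cork mat for the long tin, 152 mm (its x) by 86 mm (its y), 3 mm thick, fixed to the shelf board (whose surface is z = 0). Origin: centre of its underside.
- square_mat: Square cork mat for the square box, 86 x 86 mm (x and y parallel to its sides), 3 mm thick, fixed. Origin: centre of its underside.
- big_round_mat: Larger round cork mat, for the round tin, 84 mm in diameter, 3 mm thick, fixed. Origin: centre of its underside.
- small_round_mat: Smaller round cork mat, for the tealight glass, 62 mm in diameter, 3 mm thick, fixed. Origin: centre of its underside.
- carabiner_a: One of two like orange carabiners lying loose and flat on the board between the mats, about 80 x 45 mm, 10 mm thick; to be left where it is. Origin: about its middle, on the board.
- carabiner_b: The other orange carabiner, alike; to be left where it is.
Mind the look-alikes: they are no part of the job. What is shaped like the part that bears square_box_mid but blue or red is not meant.

How it is judged:
By the outcome, as a careful person would: the job done as asked, in the order asked, and still so for the second after the job is handed in, with the robot touching nothing.
It also fails if it takes over 136 s, if anything falls off the work surface, if the arm or the gripper's body presses on something with over 40 N, if the wrist force passes 120 N, or if a joint passes its speed limit or range.

## Working session

There is one attempt and no reset: what is moved stays moved. The work goes in short steps, Python scripts to look and compute and a shell command to move; the robot and the scene stay as the last step left them, time stands still between calls to the robot, and variables do not carry over. Pictures are saved under pics/ and viewed, at most 14 in all, crops included, and the job is handed in when it is done.

```bash
mkdir -p pics; ls; cat > h.py <<'E'
import numpy as np,cv2
from workcell import robot
from scipy.spatial.transform import Rotation as R
def cap(n,f=None):
    s=robot.read_state(); c=robot.capture(n)
    if f: cv2.imwrite('pics/'+f,c['color'][:,:,::-1])
    if n=='wrist':
        T=np.eye(4);T[:3,:3]=R.from_quat(s['eef_rot']).as_matrix();T[:3,3]=s['ee_pos']
        W=T@np.array(c['tool_from_camera']);c['eye']=W[:3,3];c['rotation']=W[:3,:3]
    c['fish']=n=='wrist'
    for k in('eye','rotation','K'):c[k]=np.array(c[k])
    return c
def ray(c,uv):
    uv=np.atleast_2d(np.array(uv,float));K=c['K'];p=(uv-K[:2,2])/np.array([K[0,0],K[1,1]])
    if c['fish']:
        r=np.linalg.norm(p,axis=1)+1e-12;d=np.c_[p*(np.sin(r)/r)[:,None],np.cos(r)]
    else: d=np.c_[p,np.ones(len(p))]
    return (d*[1,-1,-1])@c['rotation'].T
def onz(c,uv,z):
    d=ray(c,uv);return c['eye']+d*((z-c['eye'][2])/d[:,2])[:,None]
def pix(c,P):
    q=(np.atleast_2d(P)-c['eye'])@c['rotation']*[1,-1,-1];K=c['K']
    if c['fish']:
        n=np.linalg.norm(q[:,:2],axis=1)+1e-12;q2=q[:,:2]*(np.arctan2(n,q[:,2])/n)[:,None]
    else:q2=q[:,:2]/q[:,2:]
    return q2*[K[0,0],K[1,1]]+K[:2,2]
E
python3 - <<'E'
from h import *
a=cap('scene');b=cap('side');w=cap('wrist')
for i,c in (('scene',a),('side',b),('wrist',w)):
    cv2.imwrite(f'pics/{i}0.png',c['color'][:,:,::-1]);print(i,c['eye'],c['K'].tolist(),c['rotation'][:,2], [k for k in c])
s=robot.read_state();print(s)
E
```

```text
picsTraceback (most recent call last):
  File "<stdin>", line 4, in <module>
IndexError: too many indices for array: array is 1-dimensional, but 2 were indexed
```

```bash
python3 -c "
import cv2,numpy as np
a=[cv2.imread(f'pics/{n}0.png') for n in('scene','side','wrist')]
cv2.imwrite('pics/sc_big.png',cv2.resize(a[0],(800,600),interpolation=2))
cv2.imwrite('pics/two.png',np.vstack([cv2.resize(np.hstack(a[1:]),(800,300))]))
cv2.imwrite('pics/sd_big.png',cv2.resize(a[1],(800,600),interpolation=2))"
```

```text
[ WARN:0@0.024] global loadsave.cpp:275 findDecoder imread_('pics/side0.png'): can't open/read file: check file path/integrity
[ WARN:0@0.024] global loadsave.cpp:275 findDecoder imread_('pics/wrist0.png'): can't open/read file: check file path/integrity
Traceback (most recent call last):
cv2.error: OpenCV(4.12.0) :-1: error: (-5:Bad argument) in function 'resize'
> Overload resolution failed:
>  - src data type = object is not supported
>  - Expected Ptr<cv::UMat> for argument 'src'
```

View pics/sc_big.png

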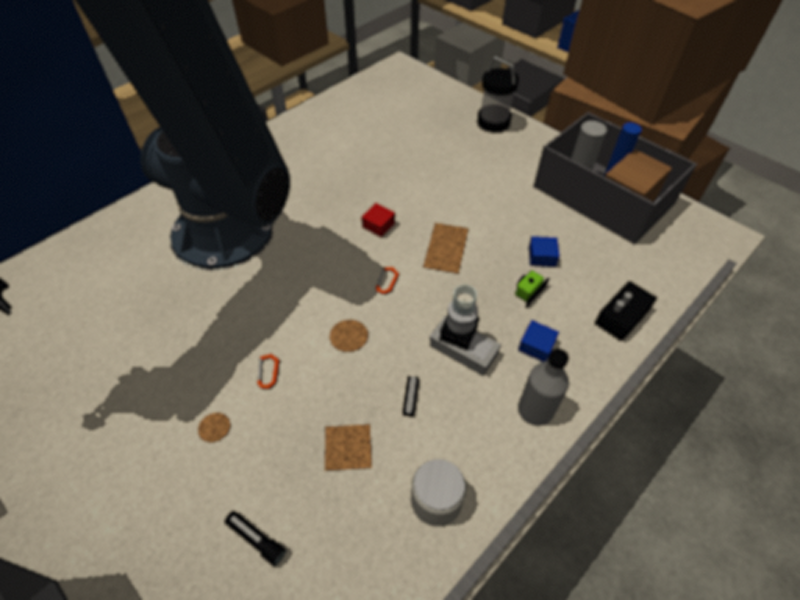

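The scene view shows the pile at about (465,325) of the 800x600 picture. The long mat is at (446,248), the big round at (349,335), the square at (348,447) and the small round at (214,427). The carabiners are at (388,280) and (268,371).

```bash
python3 - <<'E'
import h
from h import *
c=robot.capture('side');print(c['rotation'],c['K'])
s=open('h.py').read().replace("    return c\ndef ray","    if c['rotation'].shape!=(3,3): c['rotation']=R.from_quat(c['rotation']).as_matrix()\n    return c\ndef ray")
open('h.py','w').write(s)
E
python3 - <<'E'
from h import *
a=cap('scene','scene0.png');b=cap('side');w=cap('wrist')
for i,c in (('scene',a),('side',b),('wrist',w)): print(i,c['eye'],c['K'][0],-c['rotation'][:,2])
cv2.imwrite('pics/sd_big.png',cv2.resize(b['color'][:,:,::-1],(800,600),interpolation=2))
cv2.imwrite('pics/wr0.png',w['color'][:,:,::-1])
for n,uv in(('long',(446,248)),('big',(349,335)),('sq',(348,447)),('small',(214,427)),('ca',(388,280)),('cb',(268,371)),('pile',(465,353))):
    print(n,onz(a,np.array(uv)*.64,0.003).round(3))
print(robot.read_state())
E
```

```text
[-0.11438605  0.34818601  0.88411599 -0.28986417] [[479.75964605   0.         256.86349352]
 [  0.         479.75964605 188.344311  ]
 [  0.           0.           1.        ]]
scene [ 0.98001224 -0.37436335  0.9709827 ] [350.14491323   0.         248.78678067] [-0.43856902  0.42123436 -0.79386323]
side [-0.01795621  0.78827589  1.07911684] [479.75964605   0.         256.86349352] [ 0.40411437 -0.54936081 -0.73136466]
wrist [ 0.2248277  -0.47764677  0.37401014] [297.31863964   0.         254.33205083] [-0.24506108 -0.0799622  -0.96620449]
long [[0.434 0.343 0.003]]
big [[0.454 0.011 0.003]]
sq [[ 0.637 -0.157  0.003]]
small [[ 0.427 -0.31   0.003]]
ca [[0.406 0.176 0.003]]
cb [[ 0.402 -0.163  0.003]]
pile [[0.658 0.15  0.003]]
{'time_s': 0.35, 'joints': array([-1.25500980e+00,  2.38339250e-01, -1.36524998e-02,  1.31922130e+00,
        2.82738364e-07,  1.57080741e+00]), 'qvel': array([-0.00076173, -0.00126059,  0.00256879,  0.00117828, -0.00074369,
       -0.00026515]), 'joint_efforts': array([ 3.49566862e-04, -5.38069975e+01,  3.46285880e+01,  8.01025744e-03,
        1.80773220e-06, -1.00723355e-05]), 'ee_pos': array([ 0.16302896, -0.49898711,  0.40454367]), 'eef_rot': array([ 9.87561584e-01,  1.57232549e-01, -3.26235755e-05, -2.05789766e-04]), 'ft_force': array([ 0.87564772,  0.03011381, -0.09591917]), 'wrist_torque': array([ 0.05777347,  0.00651897, -0.00938737]), 'gripper_force': 0.0, 'grip_width': 1.0013391993209682}
```

View pics/sd_big.png

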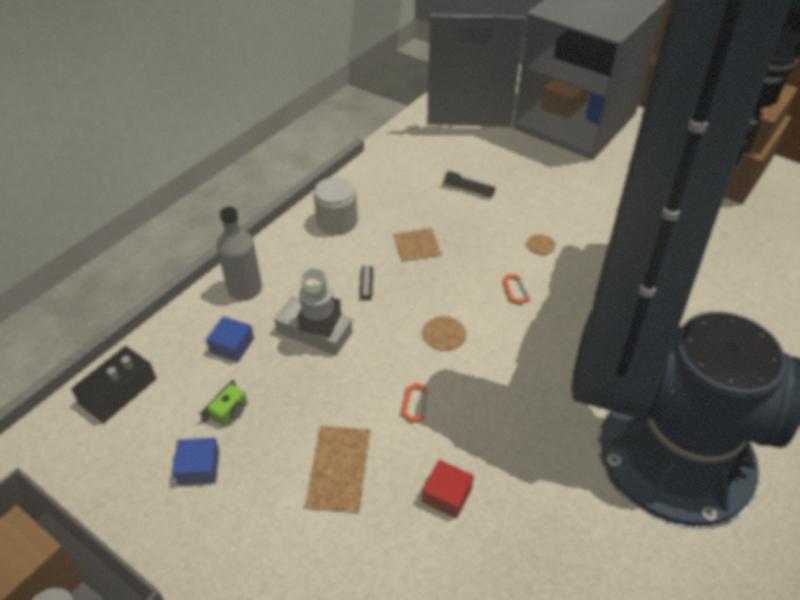

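View pics/wr0.png

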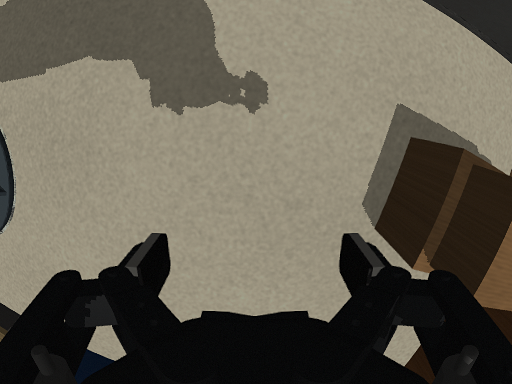

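The black box in the pile, scene (458,332) and side (318,318), is the square box. The blue boxes at side (230,338) and (195,460) and the red box at (447,488) are look-alikes: wrong colour and loose on the board. I'll measure the mats and the pile in both views.

```bash
cat > mats.py <<'E'
from h import *
def cork(c):
    h=cv2.cvtColor(c['color'],cv2.COLOR_RGB2HSV);m=cv2.inRange(h,(6,85,60),(18,200,255))
    m=cv2.morphologyEx(m,cv2.MORPH_CLOSE,np.ones((5,5)))
    return cv2.findContours(m,0,cv2.CHAIN_APPROX_NONE)[0]
app={'long':(.434,.343),'big':(.454,.011),'sq':(.637,-.157),'small':(.427,-.31)}
def mats(c):
    for ct in cork(c):
        if cv2.contourArea(ct)<100:continue
        P=onz(c,ct[:,0],.003)[:,:2]
        M=cv2.moments((P*1e4).astype(np.float32)[:,None]);g=np.array([M['m10'],M['m01']])/M['m00']/1e4
        for n,q in app.items():
            if np.hypot(*(g-q))<.04:
                r=cv2.minAreaRect((P*1e3).astype(np.float32));print(n,'cen',g.round(4),'rect',np.round(r[0],1),np.round(r[1],1),round(r[2],1))
E
python3 - <<'E'
from mats import *
ims=[]
for n in('scene','side'):
    c=cap(n);print(n);mats(c)
    u=pix(c,[.65,.15,.08])[0].astype(int);print(u)
    ims.append(cv2.resize(c['color'][u[1]-50:u[1]+50,u[0]-50:u[0]+50,::-1],(400,400),interpolation=0));print('crop org',u-50)
cv2.imwrite('pics/pile.png',np.hstack(ims))
E
```

```text
scene
sq cen [ 0.6347 -0.1566] rect [ 634.9 -156. ] [83.8 85.5] 49.1
small cen [ 0.4256 -0.3101] rect [ 425.6 -309.8] [60.4 57. ] 44.9
big cen [0.4524 0.0104] rect [453.   10.5] [80.5 75.5] 44.8
long cen [0.431  0.3459] rect [430.8 346.1] [ 85.  151.1] 31.6
[298 211]
crop org [248 161]
side
long cen [0.4333 0.3479] rect [433.4 347.6] [ 83.3 150.1] 31.3
big cen [0.4547 0.0118] rect [454.5  11.8] [76.7 76.4] 36.3
small cen [ 0.4274 -0.3087] rect [ 427.1 -306.8] [56.3 52.4] 36.3
sq cen [ 0.6371 -0.1552] rect [ 637.2 -155.5] [82.  82.3] 47.8
[200 194]
crop org [150 144]
```

View pics/pile.png

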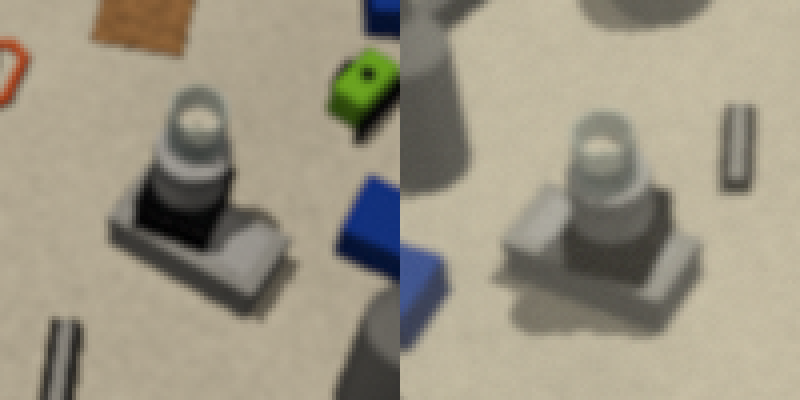

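The pile is glass at top (crop left (199,112), right (604,136)), round tin, black box, long tin. The box is black, square and carried by the long tin; that's the one.

```bash
python3 - <<'E'
from h import *
a=cap('scene');b=cap('side')
f=lambda c,x,z,o:onz(c,np.array(x)/4+o,z)[:,:2].round(4)
print('glass',f(a,[(199,112)],.17,(248,161)),f(b,[(204,136)],.17,(150,144)))
L=f(a,[(110,222),(240,295),(286,238)],.042,(248,161));print(L)
S=f(b,[(150,188),(103,240),(258,298),(300,245)],.042,(150,144));print(S,S.mean(0))
for P,i,j in((L,0,1),(L,1,2),(S,1,2),(S,0,3),(S,0,1),(S,2,3)):
    d=P[j]-P[i];print(np.hypot(*d),np.degrees(np.arctan2(d[1],d[0])))
E
```

```text
glass [[0.6327 0.1555]] [[0.6256 0.1627]]
[[0.5987 0.1067]
 [0.7138 0.1274]
 [0.7066 0.1926]]
[[0.7132 0.1386]
 [0.7063 0.1965]
 [0.5823 0.172 ]
 [0.5894 0.1165]] [0.6478 0.1559]
0.1169465689962728 10.195294442589526
0.06559634136138995 96.30160873523484
0.1263971914244933 -168.823416655681
0.12575710715502317 -169.8785320002511
0.05830969044678594 96.79594401601886
0.05595230111443137 -82.70986658798715
```

```bash
python3 -m handwheel '1 0.024 0.03 0.005 0 0 0;1 0.024 0.036 0 0 0 0;1 0.024 0.036 0 0 0 0;1 0.024 0.036 0 0 0 0;1 0.024 0.036 0 0 0 0;1 0.024 0.036 0 0 0 0;1 0.024 0.036 0 0 0 0;1 0.024 0.036 0 0 0 0'; python3 -c "
from h import *
print(robot.read_state()['joints'])"
```

```text
time_s: 1.35
ee_pos: [0.3556, -0.2154, 0.41]
eef_rot: [0.988, 0.157, 0.0, 0.0]
ft_force: [0.9, -1.4, -0.1]
grip_width: 1.002
gripper_force: 0.0
[-5.44681686e-01  4.83747031e-02 -2.29557770e-01  1.29206152e+00
  4.55295100e-05  2.28132276e+00]
```

```bash
python3 -m handwheel '1 0.026 0.036 0 0 0 8.5;1 0.026 0.036 0 0 0 8.5;1 0.026 0.036 0 0 0 8.5;1 0.026 0.036 0.005 0 0 8.5;1 0.026 0.036 0.005 0 0 8.5;1 0.026 0.036 0 0 0 8.5;1 0.026 0.036 0 0 0 8.5;1 0.026 0.036 0 0 0 8.5;1 0.026 0.036 0 0 0 8.5;1 0.026 0.036 0 0 0 8.5;1 0.013 0.014 0 0 0 0;1 0 0 0 0 0 0'; python3 -c "
from h import *
print(robot.read_state()['joints'].round(3));w=cap('wrist','w1.png')
for z in(.17,.126,.084,.042):print(z,pix(w,[.629,.159,z]))
print(pix(w,[[.65,.152,.042],[.603,.152,.17],[.65,.159,.17]]))"
```

```text
time_s: 2.55
ee_pos: [0.6294, 0.1593, 0.4183]
eef_rot: [0.621, 0.784, -0.0, -0.0]
ft_force: [-0.9, -0.4, -0.0]
grip_width: 1.0
gripper_force: 0.0
[0.248 0.458 0.349 1.463 0.    1.588]
0.17 [[253.85323007 200.81375025]]
0.126 [[253.94652396 186.66098261]]
0.084 [[254.01209328 176.769901  ]]
0.042 [[254.06259353 169.18296181]]
[[269.85650897 178.76111985]
 [218.92551623 201.84194053]
 [280.32144878 206.73062254]]
```

View pics/w1.png

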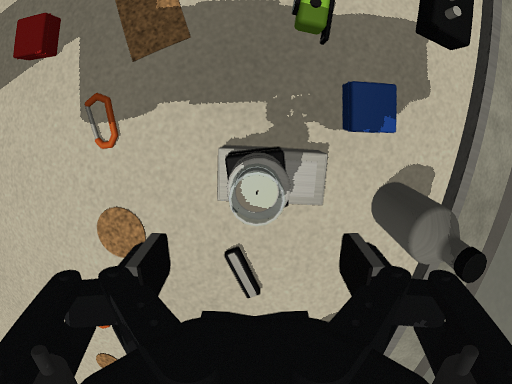

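The wrist view shows the glass rim centred at about (258,194), the black box behind it at (255,160), the long tin spanning (218..327,147..205), and carabiner a at (101,120).

```bash
python3 -c "
from h import *
w=cap('wrist')
print(onz(w,[(258,194),(229,194),(287,194),(258,222)],.17).round(4))
print(onz(w,[(219,147),(327,153),(322,206),(219,202)],.042).round(4))
I=w['color'][130:240,190:345,::-1];cv2.imwrite('pics/w1c.png',cv2.resize(I,None,fx=5,fy=5,interpolation=2))
"
```

```text
[[0.6299 0.1635 0.17  ]
 [0.6084 0.1584 0.17  ]
 [0.6516 0.1685 0.17  ]
 [0.6352 0.1413 0.17  ]]
[[0.5819 0.1741 0.042 ]
 [0.7083 0.197  0.042 ]
 [0.7209 0.1318 0.042 ]
 [0.5955 0.108  0.042 ]]
```

View pics/w1c.png

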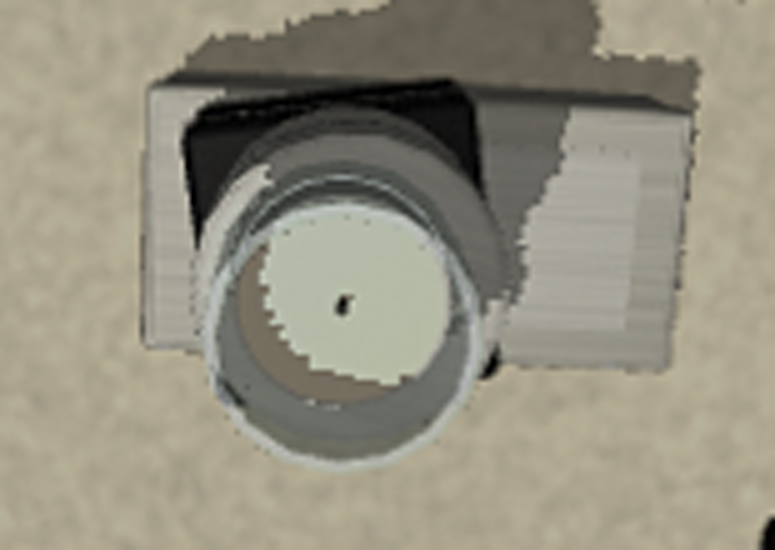

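```bash
python3 -m handwheel '1 0.0016 0.0017 -0.03 0 0 0;1 0 0 -0.035 0 0 0;1 0 0 -0.03 0 0 0;1 0 0 -0.02 0 0 0;1 0 0 0 0 0 0;0.3 0 0 0 0 0 0;0.3 0 0 0 0 0 0;0.3 0 0 0 0 0 0;0.3 0 0 0 0 0 0;0.3 0 0 0 0 0 0;0.3 0 0 0 0 0 0'
```

```text
time_s: 3.75
ee_pos: [0.6301, 0.1587, 0.3066]
eef_rot: [0.622, 0.783, 0.001, 0.001]
ft_force: [0.7, -0.8, 7.5]
grip_width: 0.495
gripper_force: 61.2
```

```bash
python3 -m handwheel '0.3 0 0 0.01 0 0 0;0.3 0 0 0.02 0 0 0;0.3 0 0 0.03 0 0 0;0.3 0 0 0.03 0 0 0;0.3 0 0 0 0 0 0'; python3 - <<'E'
from h import *
w=cap('wrist','w2.png');print(robot.read_state()['ee_pos'])
I=w['color'][110:310,120:390,::-1];cv2.imwrite('pics/w2c.png',cv2.resize(I,None,fx=2.9,fy=2.9,interpolation=2))
E
```

```text
time_s: 4.25
ee_pos: [0.6301, 0.1589, 0.3998]
eef_rot: [0.622, 0.783, 0.003, 0.002]
ft_force: [0.1, -0.3, -1.0]
grip_width: 0.491
gripper_force: 61.0
[0.62992188 0.1588157  0.3974023 ]
```

View pics/w2c.png

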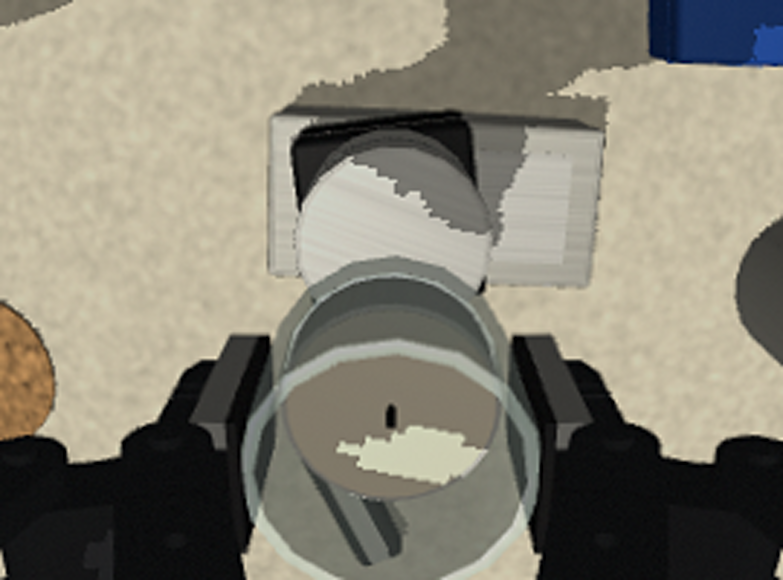

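```bash
python3 - <<'E'
from h import *
s=robot.read_state();w=cap('wrist')
p=onz(w,[(254.9,269)],s['ee_pos'][2]-.1366)[0];d=p-s['ee_pos'];print(d, R.from_quat(s['eef_rot']).inv().apply(d))
print('tin top c',onz(w,np.array([(394,228)])/2.9+[120,110],.126), s['ee_pos'])
E
```

```text
[-0.00018768  0.00474013 -0.1366    ] [0.00464247 0.0003231  0.1366031 ]
tin top c [[0.6316813  0.16263052 0.126     ]] [0.62992188 0.1588157  0.3974023 ]
```

```bash
python3 -m handwheel '0.3 -0.006 -0.014 0 0 0 0;0.3 -0.013 -0.030 0 0 0 0;0.3 -0.018 -0.042 0 0 0 0;0.3 -0.019 -0.044 0 0 0 0;0.3 -0.019 -0.044 0 0 0 0;0.3 -0.019 -0.044 0 0 0 0;0.3 -0.019 -0.044 0 0 0 0;0.3 -0.019 -0.044 0 0 0 0;0.3 -0.019 -0.044 0 0 0 0;0.3 -0.019 -0.044 0 0 0 0;0.3 -0.018 -0.042 -0.01 0 0 0;0.3 -0.013 -0.030 -0.02 0 0 0' && python3 -m handwheel '0.3 -0.002 -0.005 -0.03 0 0 0;0.3 0 0 -0.04 0 0 0;0.3 0 0 -0.04 0 0 0;0.3 0 0 -0.02 0 0 0;0.3 0 0 0 0 0 0'; python3 - <<'E'
from h import *
s=robot.read_state();w=cap('wrist')
print(s['ee_pos'])
h=cv2.cvtColor(w['color'],cv2.COLOR_RGB2HSV)
I=w['color'][:,100:420,::-1];cv2.imwrite('pics/w3c.png',cv2.resize(I,None,fx=1.5,fy=1.5,interpolation=2))
a=np.linspace(0,6.28,9)
print(pix(w,np.c_[.4265+.031*np.cos(a),-.309+.031*np.sin(a),0*a+.003]).round())
E
```

```text
time_s: 5.55
ee_pos: [0.4265, -0.3097, 0.3645]
eef_rot: [0.623, 0.783, -0.0, 0.0]
ft_force: [0.8, -0.3, -1.5]
grip_width: 0.492
gripper_force: 61.0
time_s: 6.05
ee_pos: [0.4243, -0.3114, 0.2311]
eef_rot: [0.622, 0.783, -0.0, -0.004]
ft_force: [0.1, -0.9, -1.2]
grip_width: 0.49
gripper_force: 61.1
[ 0.42428803 -0.31135634  0.2310963 ]
[[302. 217.]
 [298. 185.]
 [270. 166.]
 [236. 171.]
 [216. 198.]
 [223. 230.]
 [250. 247.]
 [282. 242.]
 [302. 217.]]
```

View pics/w3c.png

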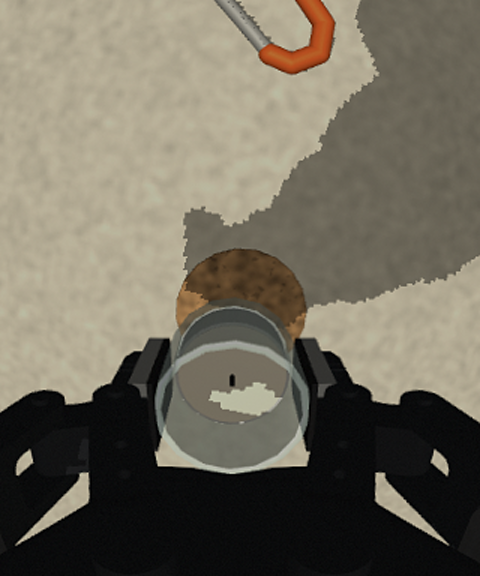

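```bash
python3 -m handwheel '0.3 0.002 -0.002 -0.02 0 0 0;0.3 0 0 -0.015 0 0 0;0.3 0 0 0 0 0 0;0.3 0 0 0 0 0 0'; python3 - <<'E'
from h import *
s=robot.read_state();w=cap('wrist','w4.png')
print(s['ee_pos'])
z=s['ee_pos'][2]-.1366
for r in(226,227.3):print('rim top',onz(w,[(255,r)],z)-s['ee_pos'])
for r in(314,317):print('rim bot',onz(w,[(255,r)],z)-s['ee_pos'])
print('base far',onz(w,[(100+230/1.5,307/1.5)],z-.044)-s['ee_pos'])
E
```

```text
time_s: 6.5
ee_pos: [0.4288, -0.3145, 0.2009]
eef_rot: [0.622, 0.783, -0.0, 0.0]
ft_force: [0.5, -0.1, -1.7]
grip_width: 0.494
gripper_force: 61.1
[ 0.42877495 -0.31452784  0.2008643 ]
rim top [[-0.00493657  0.02309053 -0.1366    ]]
rim top [[-0.0048141  0.0225647 -0.1366   ]]
rim bot [[ 0.0047897  -0.01862929 -0.1366    ]]
rim bot [[ 0.00519422 -0.02036304 -0.1366    ]]
base far [[-0.00441095  0.01755939 -0.1806    ]]
```

```bash
python3 -m handwheel '0.3 -0.0015 0.004 -0.008 0 0 0;0.3 0 0 -0.004 0 0 0;0.3 0 0 -0.002 0 0 0;0.3 0 0 0 0 0 0;0.3 0 0 -0.001 0 0 0;0.3 0 0 -0.001 0 0 0;0.3 0 0 0 0 0 0'
```

```text
time_s: 7.25
ee_pos: [0.4271, -0.3103, 0.1836]
eef_rot: [0.622, 0.783, -0.0, -0.0]
ft_force: [0.0, -0.7, -1.5]
grip_width: 0.491
gripper_force: 61.1
```

```bash
python3 -m handwheel '0.3 0 0 -0.001 0 0 0;0.3 0 0 0 0 0 0'; python3 -m handwheel '0.3 0 0 -0.001 0 0 0;0.3 0 0 0 0 0 0'; python3 -m handwheel '0.3 0 0 -0.001 0 0 0;0.3 0 0 0 0 0 0'
```

```text
time_s: 7.45
ee_pos: [0.4271, -0.3103, 0.1835]
eef_rot: [0.622, 0.783, -0.0, 0.0]
ft_force: [-2.2, 0.9, 8.4]
grip_width: 0.491
gripper_force: 62.1
time_s: 7.65
ee_pos: [0.4271, -0.3103, 0.1834]
eef_rot: [0.622, 0.783, -0.0, 0.001]
ft_force: [-5.4, 4.6, 21.4]
grip_width: 0.492
gripper_force: 63.5
time_s: 7.85
ee_pos: [0.427, -0.3102, 0.1834]
eef_rot: [0.622, 0.783, -0.0, 0.001]
ft_force: [-8.1, 6.5, 33.0]
grip_width: 0.498
gripper_force: 64.8
```

```bash
python3 -m handwheel '0.3 0 0 0.002 0 0 0;0.3 0 0 0 0 0 0;0.55 0 0 0 0 0 0;0.65 0 0 0 0 0 0;0.8 0 0 0 0 0 0;1 0 0 0 0 0 0;1 0 0 0 0 0 0;1 0 0 0.01 0 0 0;1 0 0 0.03 0 0 0;1 0 0 0.045 0 0 0;1 0 0 0.045 0 0 0;1 0 -0.03 0.02 0 0 0'; python3 - <<'E'
from h import *
w=cap('wrist','w5.png');print(robot.read_state()['ee_pos'])
I=w['color'][90:330,140:400,::-1];cv2.imwrite('pics/w5c.png',cv2.resize(I,None,fx=2.5,fy=2.5,interpolation=2))
a=np.linspace(0,6.28,7)
print(pix(w,np.c_[.427+.031*np.cos(a),-.309+.031*np.sin(a),0*a+.003]).round())
E
```

```text
time_s: 9.05
ee_pos: [0.4274, -0.3389, 0.3378]
eef_rot: [0.621, 0.784, 0.0, 0.002]
ft_force: [1.1, -0.4, -0.0]
grip_width: 1.004
gripper_force: 0.0
[ 0.42824711 -0.34391341  0.33958829]
[[288. 155.]
 [280. 126.]
 [251. 119.]
 [230. 141.]
 [239. 169.]
 [268. 176.]
 [288. 155.]]
```

View pics/w5c.png

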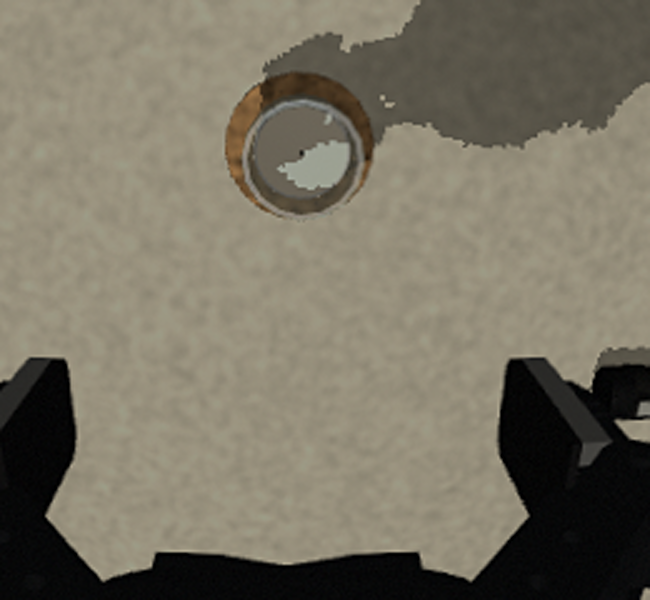

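```bash
python3 - <<'E'
from h import *
w=cap('wrist')
print('mat',onz(w,[(259.8,148.8)],.003),'rim',onz(w,[(261.2,153.6)],.047))
s=cap('side');v=cap('scene')
E
```

```text
mat [[ 0.42982291 -0.31707205  0.003     ]] rim [[ 0.42966819 -0.31558153  0.047     ]]
```

```bash
python3 -m handwheel '1 0.01 0.02 0.01 0 0 0;1 0.019 0.043 0.01 0 0 0;1 0.019 0.043 0.01 0 0 0;1 0.019 0.043 0 0 0 0;1 0.019 0.043 0 0 0 0;1 0.019 0.043 0 0 0 0;1 0.019 0.043 0 0 0 0;1 0.019 0.043 0 0 0 0;1 0.019 0.043 0 0 0 0;1 0.019 0.043 0 0 0 0;1 0.015 0.035 0 0 0 0;1 0.005 0.01 0 0 0 0' >/dev/null;  python3 -m handwheel '1 0 0 0 0 0 0;1 0 0 0 0 0 0;1 0 0 0 0 0 0'; python3 - <<'E'
from h import *
w=cap('wrist','w6.png');print(robot.read_state()['ee_pos'])
u=pix(w,[.635,.155,.1])[0].astype(int)
I=w['color'][u[1]-65:u[1]+65,u[0]-85:u[0]+85,::-1];print(u-[85,65]);cv2.imwrite('pics/w6c.png',cv2.resize(I,None,fx=4.5,fy=4.5,interpolation=2))
E
```

```text
time_s: 10.75
ee_pos: [0.6275, 0.1103, 0.3626]
eef_rot: [0.622, 0.783, -0.0, -0.0]
ft_force: [-0.5, -0.1, 0.2]
grip_width: 1.005
gripper_force: 0.0
[0.62764412 0.11025698 0.36278661]
[191  78]
```

View pics/w6c.png

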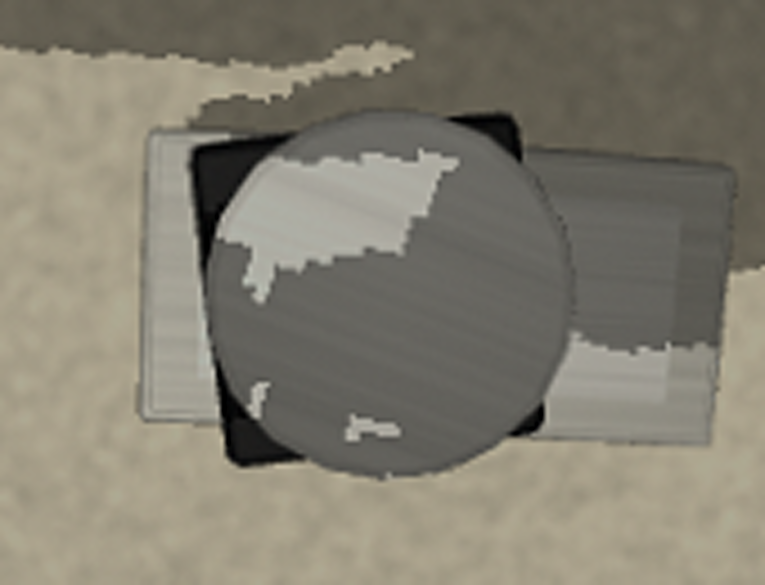

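```bash
python3 - <<'E'
from h import *
w=cap('wrist');f=lambda u,z:onz(w,np.array(u)/4.5+[191,78],z)[:,:2].round(4)
print('tin',f([(391,293.5)],.126),f([(208,293),(574,293)],.126))
def q(P):
    e=[P[1]-P[0],P[2]-P[3],P[0]-P[3],P[1]-P[2]];print(P.tolist(),P.mean(0),[(round(np.hypot(*d),4),round(np.degrees(np.arctan2(d[1],d[0])),1)) for d in e])
q(f([(191,146),(520,113),(545,432),(234,468)],.084))
q(f([(148,130),(735,168),(710,443),(140,420)],.042))
print(robot.read_state()['eef_rot'])
E
```

```text
tin [[0.6335 0.1578]] [[0.606  0.1515]
 [0.6616 0.1648]]
[[0.5955, 0.1728], [0.6532, 0.193], [0.6731, 0.1355], [0.6166, 0.1151]] [0.6346 0.1541] [(np.float64(0.0611), np.float64(19.3)), (np.float64(0.0601), np.float64(19.9)), (np.float64(0.0614), np.float64(110.1)), (np.float64(0.0608), np.float64(109.1))]
[[0.5828, 0.1739], [0.7105, 0.1975], [0.722, 0.1355], [0.5945, 0.111]] [0.65245  0.154475] [(np.float64(0.1299), np.float64(10.5)), (np.float64(0.1298), np.float64(10.9)), (np.float64(0.064), np.float64(100.5)), (np.float64(0.0631), np.float64(100.5))]
[ 6.22555258e-01  7.82575838e-01 -9.26355405e-05 -4.16439337e-06]
```

```bash
python3 -m handwheel '1 0.004 0.025 0 0 0 0;1 0.002 0.0225 0 0 0 0;1 0 0 -0.02 0 0 0;1 0 0 -0.03 0 0 0;1 0 0 -0.03 0 0 0;1 0 0 -0.0205 0 0 0;1 0 0 0 0 0 0;1 0 0 0 0 0 0'; python3 -m handwheel '0.5 0 0 0 0 0 0;0.5 0 0 0 0 0 0;0.5 0 0 0 0 0 0;0.5 0 0 0 0 0 0;0.5 0 0 0 0 0 0'
```

```text
time_s: 11.65
ee_pos: [0.6342, 0.1585, 0.2628]
eef_rot: [0.622, 0.783, -0.0, -0.0]
ft_force: [0.5, 0.7, 0.6]
grip_width: 0.999
gripper_force: 0.0
time_s: 12.15
ee_pos: [0.6346, 0.1592, 0.2641]
eef_rot: [0.622, 0.783, 0.001, 0.001]
ft_force: [-1.0, -1.0, 6.4]
grip_width: 0.661
gripper_force: 63.6
```

```bash
python3 -m handwheel '0.5 0 0 0.01 0 0 0;0.5 0 0 0.02 0 0 0;0.5 -0.008 -0.007 0.02 0 0 0;0.5 -0.02 -0.016 0 0 0 0;0.5 -0.033 -0.027 0 0 0 0;0.5 -0.033 -0.027 0 0 0 0;0.5 -0.033 -0.027 0 0 0 0;0.5 -0.033 -0.027 0 0 0 0;0.5 -0.015 -0.012 0 0 0 0;0.5 -0.006 -0.004 -0.02 0 0 0;0.5 0 0 -0.02 0 0 0;0.5 0 0 -0.02 0 0 0'; python3 -m handwheel '0.5 0 0 -0.03 0 0 0;0.5 0 0 -0.02 0 0 0;0.5 0 0 0 0 0 0;0.5 0 0 0 0 0 0'
```

```text
time_s: 13.35
ee_pos: [0.4532, 0.0119, 0.2529]
eef_rot: [0.622, 0.783, 0.001, 0.001]
ft_force: [0.1, 0.3, -0.5]
grip_width: 0.662
gripper_force: 64.0
time_s: 13.75
ee_pos: [0.4535, 0.0122, 0.203]
eef_rot: [0.622, 0.783, 0.0, 0.0]
ft_force: [-0.6, 0.6, -0.8]
grip_width: 0.668
gripper_force: 64.1
```

```bash
python3 - <<'E'
from h import *
w=cap('wrist','w7.png');print(robot.read_state()['ee_pos'])
m=cv2.inRange(cv2.cvtColor(w['color'],cv2.COLOR_RGB2HSV),(6,85,30),(18,220,255));m=cv2.morphologyEx(m,cv2.MORPH_CLOSE,np.ones((5,5)))
for ct in cv2.findContours(m,0,1)[0]:
    if cv2.contourArea(ct)<150:continue
    P=onz(w,ct[:,0],.003)[:,:2];r=np.abs(np.hypot(*(P-[.4535,.011]).T))
    if r.mean()>.08:continue
    o=P[r>.036];A=np.c_[2*o,np.ones(len(o))];x=np.linalg.lstsq(A,(o**2).sum(1),rcond=None)[0];print('circle',x[:2],np.sqrt(x[2]+x[:2]@x[:2]),len(o),o.min(0),o.max(0))
E
```

```text
[0.45377539 0.01221596 0.20346374]
circle [0.45396169 0.01326203] 0.040462405401919296 216 [0.4126997  0.00094568] [0.49468625 0.05402166]
```

```bash
python3 -m handwheel '0.5 0 0.0005 -0.01 0 0 0;0.5 0 0 -0.005 0 0 0;0.5 0 0 -0.002 0 0 0;0.5 0 0 0 0 0 0;0.5 0 0 0 0 0 0'; python3 -m handwheel '0.5 0 0 -0.0015 0 0 0;0.5 0 0 0 0 0 0';python3 -m handwheel '0.5 0 0 -0.001 0 0 0;0.5 0 0 0 0 0 0'
```

```text
time_s: 14.3
ee_pos: [0.4532, 0.0127, 0.1852]
eef_rot: [0.622, 0.783, -0.0, -0.0]
ft_force: [-0.0, 0.4, -0.6]
grip_width: 0.666
gripper_force: 64.1
time_s: 14.5
ee_pos: [0.4531, 0.0127, 0.1836]
eef_rot: [0.622, 0.783, -0.0, -0.0]
ft_force: [0.8, -0.2, -0.7]
grip_width: 0.667
gripper_force: 64.1
time_s: 14.7
ee_pos: [0.4532, 0.0127, 0.1831]
eef_rot: [0.622, 0.783, 0.0, 0.0]
ft_force: [-2.1, 0.4, 6.1]
grip_width: 0.663
gripper_force: 64.8
```

```bash
python3 -m handwheel '0.7 0 0 0 0 0 0;0.8 0 0 0 0 0 0;1 0 0 0 0 0 0;1 0 0 0 0 0 0;1 0 0 0.01 0 0 0;1 0 0 0.03 0 0 0;1 0 0 0.045 0 0 0;1 0.01 -0.005 0.045 0 0 6.6;1 0.02 0 0.04 0 0 0;1 0 -0.01 0 0 0 0;1 0 0 0 0 0 0;1 0 0 0 0 0 0'; python3 - <<'E'
from h import *
w=cap('wrist','w8.png');print(robot.read_state()['ee_pos'])
u=pix(w,[.454,.012,.02])[0].astype(int);print(u-[60,50])
cv2.imwrite('pics/w8c.png',cv2.resize(w['color'][u[1]-50:u[1]+50,u[0]-60:u[0]+60,::-1],None,fx=5,fy=5,interpolation=2))
E
```

```text
time_s: 15.9
ee_pos: [0.4824, -0.0024, 0.352]
eef_rot: [0.576, 0.817, -0.0, -0.001]
ft_force: [0.3, 0.5, -0.7]
grip_width: 1.0
gripper_force: 0.0
[ 0.48226683 -0.00224751  0.35172333]
[173 105]
```

View pics/w8c.png

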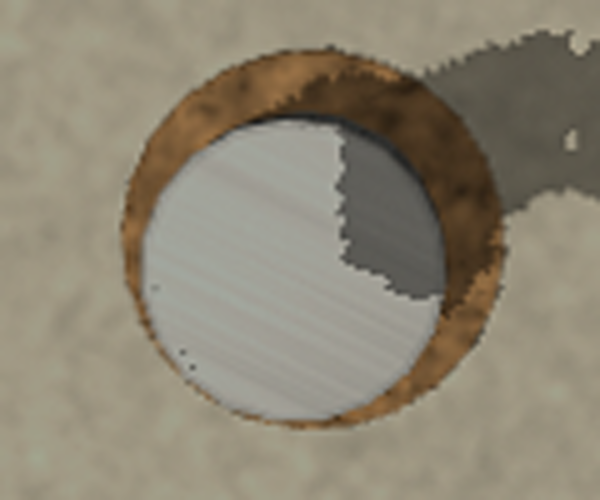

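```bash
python3 - <<'E'
from h import *
w=cap('wrist');f=lambda u,z:onz(w,np.array([u])/5+[173,105],z)[:,:2].round(4)
print('mat',f((313.5,239),.003),'tin',f((293.5,270),.045),robot.read_state()['ee_pos'])
E
python3 -m handwheel '1 0.02 0.015 0 0 0 0;1 0.035 0.029 0 0 0 0;1 0.035 0.029 0 0 0 0;1 0.035 0.029 0 0 0 0;1 0.02 0.01 0 0 0 0;1 0 0 0 0 0 0;1 0 0 0 0 0 0'; python3 - <<'E'
from h import *
w=cap('wrist','w9.png');print(robot.read_state()['ee_pos'])
g=w['color'].max(2)
u=pix(w,[.6346,.1541,.084])[0].astype(int);print(u)
m=(g<60).astype(np.uint8);m=cv2.morphologyEx(m,cv2.MORPH_OPEN,np.ones((5,5)))
for ct in cv2.findContours(m,0,cv2.CHAIN_APPROX_NONE)[0]:
    if cv2.pointPolygonTest(ct,(float(u[0]),float(u[1])),False)>0:
        P=onz(w,ct[:,0],.084)[:,:2]*1e3;print(cv2.minAreaRect(P.astype(np.float32)))
E
```

```text
mat [[0.455  0.0128]] tin [[0.454  0.0122]] [ 0.48232608 -0.00215249  0.35163597]
time_s: 16.7
ee_pos: [0.6276, 0.11, 0.3512]
eef_rot: [0.575, 0.818, -0.001, -0.001]
ft_force: [0.0, -1.0, 0.7]
grip_width: 1.003
gripper_force: 0.0
[0.62727442 0.10952177 0.3516987 ]
[281 146]
((633.1248168945312, 154.33932495117188), (61.14303970336914, 61.13754653930664), 19.359424591064453)
```

The tin is centred to about 1 mm. Next is the box.

```bash
python3 -m handwheel '1 0.003 0.022 0 0 0 0;1 0.003 0.0225 0 0 0 0;1 0 0 -0.02 0 0 0;1 0 0 -0.04 0 0 0;1 0 0 -0.04 0 0 0;1 0 0 -0.02 0 0 0;1 0 0 -0.009 0 0 0;1 0 0 0 0 0 0;1 0 0 0 0 0 0'; python3 -m handwheel '0.55 0 0 0 0 0 0;0.55 0 0 0 0 0 0;0.55 0 0 0 0 0 0;0.55 0 0 0 0 0 0;0.55 0 0 0 0 0 0'
```

```text
time_s: 17.65
ee_pos: [0.6343, 0.1539, 0.2251]
eef_rot: [0.576, 0.817, 0.001, 0.001]
ft_force: [0.7, 0.5, 0.3]
grip_width: 1.0
gripper_force: 0.0
time_s: 18.15
ee_pos: [0.6346, 0.1543, 0.2254]
eef_rot: [0.576, 0.818, 0.001, 0.001]
ft_force: [-1.4, -0.3, 7.0]
grip_width: 0.713
gripper_force: 66.1
```

```bash
python3 -m handwheel '0.55 0 0 0.01 0 0 0;0.55 0 0 0.02 0 0 0;0.55 0 -0.01 0.03 0 0 0;0.55 0 -0.025 0 0 0 0;0.55 0.0005 -0.035 0 0 0 5;0.55 0.0005 -0.04 0 0 0 6;0.55 0 -0.04 0 0 0 6;0.55 0 -0.04 0 0 0 6;0.55 0 -0.04 0 0 0 4;0.55 0 -0.04 0 0 0 2;0.55 0 -0.025 0 0 0 0;0.55 0 -0.015 -0.01 0 0 0'; python3 -m handwheel '0.55 0 0 -0.03 0 0 0;0.55 0 0 -0.03 0 0 0;0.55 0 0 0 0 0 0;0.55 0 0 0 0 0 0'; python3 - <<'E'
from h import *
w=cap('wrist','w10.png');s=robot.read_state();q=s['eef_rot'];print(s['ee_pos'],q,2*np.degrees(np.arctan2(q[1],q[0])))
m=cv2.inRange(cv2.cvtColor(w['color'],cv2.COLOR_RGB2HSV),(6,85,25),(18,230,255));m=cv2.morphologyEx(m,cv2.MORPH_CLOSE,np.ones((5,5)))
for ct in cv2.findContours(m,0,cv2.CHAIN_APPROX_NONE)[0]:
    P=onz(w,ct[:,0],.003)[:,:2]*1e3
    if cv2.contourArea(ct)>150 and np.hypot(*(P.mean(0)-[636,-156]))<60:print(cv2.minAreaRect(P.astype(np.float32)),cv2.boundingRect(ct))
C=np.array([[-43,-43],[43,-43],[43,43],[-43,43]])/1e3
a=np.radians(48.5);Rm=np.array([[np.cos(a),-np.sin(a)],[np.sin(a),np.cos(a)]]);P=np.c_[C@Rm.T+[.636,-.156],[.003]*4]
I=w['color'].copy();cv2.polylines(I,[pix(w,P).round().astype(np.int32)],True,(0,255,0),1)
cv2.imwrite('pics/w10c.png',cv2.resize(I[80:330,120:400,::-1],None,fx=2.4,fy=2.4,interpolation=2))
E
```

```text
time_s: 19.35
ee_pos: [0.6354, -0.1581, 0.2753]
eef_rot: [0.354, 0.935, 0.0, 0.002]
ft_force: [-0.3, 1.1, -1.2]
grip_width: 0.711
gripper_force: 65.3
time_s: 19.75
ee_pos: [0.6351, -0.1552, 0.2136]
eef_rot: [0.352, 0.936, -0.0, -0.001]
ft_force: [-0.7, 0.4, -0.1]
grip_width: 0.716
gripper_force: 65.6
[ 0.63559939 -0.1553774   0.21472418] [3.52400418e-01 9.35849244e-01 3.84359102e-05 3.69899848e-04] 138.7315852443642
((613.8761596679688, -135.4688720703125), (85.44025421142578, 25.360946655273438), 48.70973587036133) (187, 153, 137, 41)
```

View pics/w10c.png

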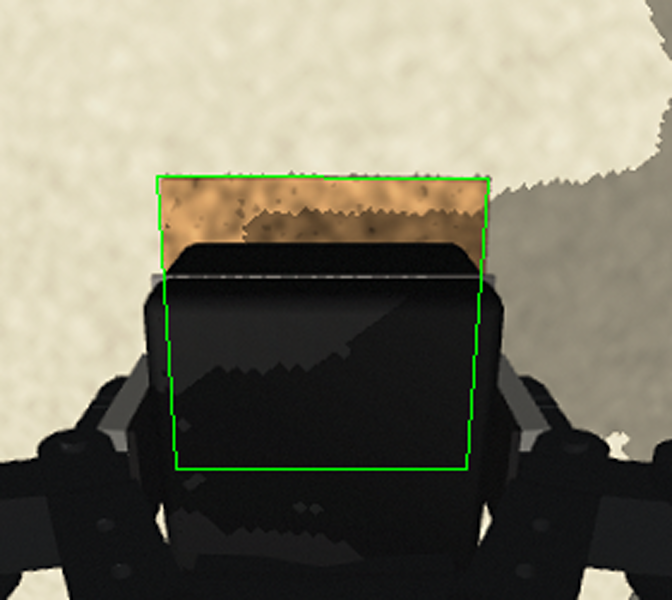

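```bash
python3 -m handwheel '0.55 0.0005 0 -0.012 0 0 0;0.55 0 0 -0.008 0 0 0;0.55 0 0 -0.004 0 0 0;0.55 0 0 -0.001 0 0 0;0.55 0 0 0 0 0 0;0.55 0 0 0 0 0 0'; python3 -m handwheel '0.55 0 0 -0.001 0 0 0;0.55 0 0 0 0 0 0';python3 -m handwheel '0.55 0 0 -0.001 0 0 0;0.55 0 0 0 0 0 0'
```

```text
time_s: 20.4
ee_pos: [0.6358, -0.1559, 0.1889]
eef_rot: [0.353, 0.936, -0.0, 0.0]
ft_force: [-0.7, -0.4, -1.4]
grip_width: 0.713
gripper_force: 65.6
time_s: 20.6
ee_pos: [0.6357, -0.1558, 0.1878]
eef_rot: [0.353, 0.936, -0.0, 0.0]
ft_force: [0.4, 0.5, -1.0]
grip_width: 0.72
gripper_force: 65.6
time_s: 20.8
ee_pos: [0.6356, -0.1558, 0.1866]
eef_rot: [0.353, 0.936, -0.0, -0.0]
ft_force: [-0.6, 0.5, -1.0]
grip_width: 0.711
gripper_force: 65.6
```

```bash
python3 -m handwheel '0.55 0.0005 0 -0.001 0 0 0;0.55 0 0 0 0 0 0';python3 -m handwheel '0.55 0 0 -0.0005 0 0 0;0.55 0 0 0 0 0 0'
```

```text
time_s: 21.0
ee_pos: [0.6358, -0.1558, 0.1865]
eef_rot: [0.353, 0.936, -0.0, -0.0]
ft_force: [-4.9, 0.4, 7.8]
grip_width: 0.714
gripper_force: 66.5
time_s: 21.2
ee_pos: [0.6357, -0.1558, 0.1864]
eef_rot: [0.353, 0.936, -0.0, 0.0]
ft_force: [-5.8, 0.4, 10.3]
grip_width: 0.713
gripper_force: 67.2
```

```bash
python3 -m handwheel '0.55 0 0 0.0015 0 0 0;0.75 0 0 0 0 0 0;0.85 0 0 0 0 0 0;1 0 0 0 0 0 0;1 0 0 0 0 0 0;1 0 0 0.01 0 0 0;1 0 0 0.03 0 0 0;1 0 0 0.045 0 0 0;1 0.01 -0.009 0.045 0 0 0;1 0.02 -0.018 0.03 0 0 0;1 0 0 0 0 0 0;1 0 0 0 0 0 0'; python3 - <<'E'
from h import *
w=cap('wrist','w11.png');print(robot.read_state()['ee_pos'])
m=cv2.inRange(cv2.cvtColor(w['color'],cv2.COLOR_RGB2HSV),(6,85,25),(18,230,255))
u=pix(w,[.636,-.156,.045])[0]
b=cv2.morphologyEx((w['color'].max(2)<60).astype(np.uint8),cv2.MORPH_OPEN,np.ones((5,5)))
for ct in cv2.findContours(b,0,cv2.CHAIN_APPROX_NONE)[0]:
    if cv2.pointPolygonTest(ct,(float(u[0]),float(u[1])),False)>0:print('box',cv2.minAreaRect((onz(w,ct[:,0],.045)[:,:2]*1e3).astype(np.float32)))
v,uu=np.nonzero(m);P=onz(w,np.c_[uu,v],.003)[:,:2]*1e3;P=P[np.hypot(*(P-[636,-156]).T)<65]
print('mat',cv2.minAreaRect(P.astype(np.float32)))
E
```

```text
time_s: 22.4
ee_pos: [0.6663, -0.1831, 0.3475]
eef_rot: [0.353, 0.936, 0.0, 0.001]
ft_force: [-0.5, 0.9, -0.8]
grip_width: 1.0
gripper_force: 0.0
[ 0.66570658 -0.18269886  0.34617114]
box ((636.5340576171875, -155.25418090820312), (61.214996337890625, 60.48921585083008), 48.67991638183594)
mat ((636.8160400390625, -155.62779235839844), (85.6524887084961, 85.6532211303711), 48.431758880615234)
```

The box is on its mat: off by 0.5 mm and 0.2°. Now to the long tin.

```bash
python3 -m handwheel '1 0 0.02 0 0 0 5;1 0.001 0.035 0 0 0 7;1 0.001 0.035 0 0 0 7;1 0.001 0.038 0 0 0 7;1 0.001 0.038 0 0 0 7;1 0.001 0.038 0 0 0 7;1 0.001 0.038 0 0 0 7;1 0.001 0.038 0 0 0 5;1 0.001 0.035 0 0 0 0;1 0 0.02 0 0 0 0;1 0 0 0 0 0 0;1 0 0 0 0 0 0'; python3 - <<'E'
from h import *
w=cap('wrist');s=robot.read_state();q=s['eef_rot'];print(s['ee_pos'],s['joints'].round(2),2*np.degrees(np.arctan2(q[1],q[0])))
cv2.imwrite('pics/w12.png',cv2.resize(w['color'][40:320,80:440,::-1],None,fx=2.1,fy=2.1,interpolation=2))
E
```

```text
time_s: 23.65
ee_pos: [0.6736, 0.1522, 0.3458]
eef_rot: [-0.093, 0.996, -0.0, -0.001]
ft_force: [-0.5, -0.6, 0.7]
grip_width: 1.002
gripper_force: 0.0
[0.67382107 0.15144351 0.34606907] [ 0.22  0.55  0.32  1.35 -0.    0.03] 190.66873571942907
```

View pics/w12.png

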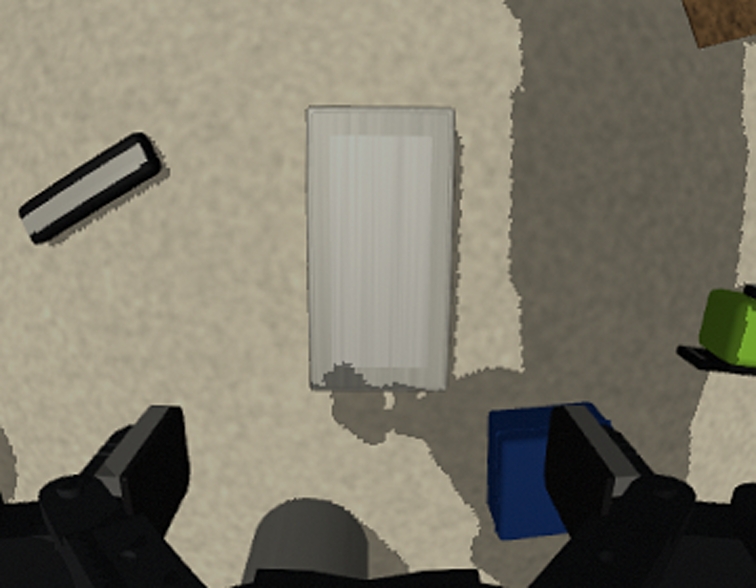

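```bash
python3 - <<'E'
from h import *
w=cap('wrist');f=lambda u,z:onz(w,np.array(u)/2.1+[80,40],z)[:,:2].round(4)
P=f([(307,106),(455,108),(446,390),(310,389)],.042);print(P,P.mean(0))
for i,j in((0,3),(1,2),(0,1),(3,2)):
    d=P[j]-P[i];print(np.hypot(*d),np.degrees(np.arctan2(d[1],d[0])))
print('blue',f([(488,412)],.03),'bottle',f([(305,498)],.15),f([(305,498)],.05))
a=cap('scene');b=cap('side');print('bottle base',onz(a,np.array([(540,410)])*.64,.0),onz(b,np.array([(243,285)])*.64,0),'cap',onz(a,np.array([(558,358)])*.64,.2),onz(b,np.array([(229,215)])*.64,.2))
E
```

```text
[[0.5936 0.1111]
 [0.5823 0.1743]
 [0.7099 0.1975]
 [0.7212 0.1342]] [0.65175  0.154275]
0.12967409147551404 10.261374717234395
0.12969194269498774 10.304846468766037
0.06420225852725121 100.13722206963507
0.06430069984067047 100.1215388553838
blue [[0.7223 0.2239]] bottle [[0.7136 0.1406]] [[0.7764 0.1407]]
bottle base [[8.42817965e-01 1.55336770e-01 1.11022302e-16]] [[0.84746981 0.14398287 0.        ]] cap [[0.83716703 0.14291256 0.2       ]] [[0.82918653 0.15400859 0.2       ]]
```

```bash
python3 -m handwheel '1 -0.01 0.001 0 0 0 -0.2;1 -0.012 0.002 -0.01 0 0 0;1 0 0 -0.03 0 0 0;1 0 0 -0.04 0 0 0;1 0 0 -0.04 0 0 0;1 0 0 -0.03 0 0 0;1 0 0 -0.015 0 0 0;1 0 0 -0.003 0 0 0;1 0 0 0 0 0 0;1 0 0 0 0 0 0'; python3 -m handwheel '0.55 0 0 0 0 0 0;0.55 0 0 0 0 0 0;0.55 0 0 0 0 0 0;0.55 0 0 0 0 0 0;0.55 0 0 0 0 0 0'
```

```text
time_s: 24.85
ee_pos: [0.6527, 0.1548, 0.18]
eef_rot: [-0.091, 0.996, 0.0, 0.001]
ft_force: [-0.4, 0.5, 0.0]
grip_width: 1.003
gripper_force: 0.0
time_s: 25.35
ee_pos: [0.6526, 0.1551, 0.1802]
eef_rot: [-0.091, 0.996, -0.0, 0.001]
ft_force: [-0.0, -1.5, 7.3]
grip_width: 0.742
gripper_force: 67.4
```

```bash
python3 -m handwheel '0.55 0 0 0.01 0 0 0;0.55 0 0 0.02 0 0 0;0.55 0 0 0.03 0 0 0;0.55 -0.012 0.01 0.01 0 0 -4;0.55 -0.024 0.021 0 0 0 -7;0.55 -0.027 0.024 0 0 0 -8;0.55 -0.027 0.024 0 0 0 -8;0.55 -0.027 0.024 0 0 0 -8;0.55 -0.027 0.024 0 0 0 -8;0.55 -0.027 0.024 0 0 0 -8;0.55 -0.027 0.024 0 0 0 -8;0.55 -0.02 0.016 0 0 0 -7' && python3 -m handwheel '0.55 -0.003 0.001 0 0 0 -3;0.55 0 0 -0.015 0 0 0;0.55 0 0 -0.015 0 0 0;0.55 0 0 0 0 0 0;0.55 0 0 0 0 0 0'; python3 - <<'E'
from h import *
w=cap('wrist','w13.png');s=robot.read_state();q=s['eef_rot'];print(s['ee_pos'],2*np.degrees(np.arctan2(q[1],q[0])))
m=cv2.inRange(cv2.cvtColor(w['color'],cv2.COLOR_RGB2HSV),(6,85,25),(18,230,255));m=cv2.morphologyEx(m,cv2.MORPH_CLOSE,np.ones((5,5)))
for ct in cv2.findContours(m,0,cv2.CHAIN_APPROX_NONE)[0]:
    P=onz(w,ct[:,0],.003)[:,:2]*1e3
    if cv2.contourArea(ct)>100 and np.hypot(*(P.mean(0)-[432,347]))<110:print(cv2.minAreaRect(P.astype(np.float32)),cv2.boundingRect(ct))
C=np.array([[-76,-43],[76,-43],[76,43],[-76,43]])/1e3
a=np.radians(121.5);Rm=np.array([[np.cos(a),-np.sin(a)],[np.sin(a),np.cos(a)]]);P=np.c_[C@Rm.T+[.432,.347],[.003]*4]
I=w['color'].copy();cv2.polylines(I,[pix(w,P).round().astype(np.int32)],True,(0,255,0),1)
cv2.imwrite('pics/w13c.png',cv2.resize(I[60:350,90:430,::-1],None,fx=2,fy=2,interpolation=2))
E
```

```text
time_s: 26.55
ee_pos: [0.4323, 0.3474, 0.2493]
eef_rot: [0.468, 0.884, 0.0, -0.0]
ft_force: [1.0, 0.3, -3.3]
grip_width: 0.739
gripper_force: 66.6
time_s: 27.05
ee_pos: [0.4311, 0.3472, 0.2191]
eef_rot: [0.489, 0.872, -0.0, -0.0]
ft_force: [0.8, -0.2, -2.6]
grip_width: 0.738
gripper_force: 66.7
[0.43132545 0.34729784 0.21942813] 121.49253173497917
((395.2492370605469, 410.2353210449219), (84.6786880493164, 6.981509685516357), 31.460777282714844) (190, 97, 136, 13)
```

View pics/w13c.png

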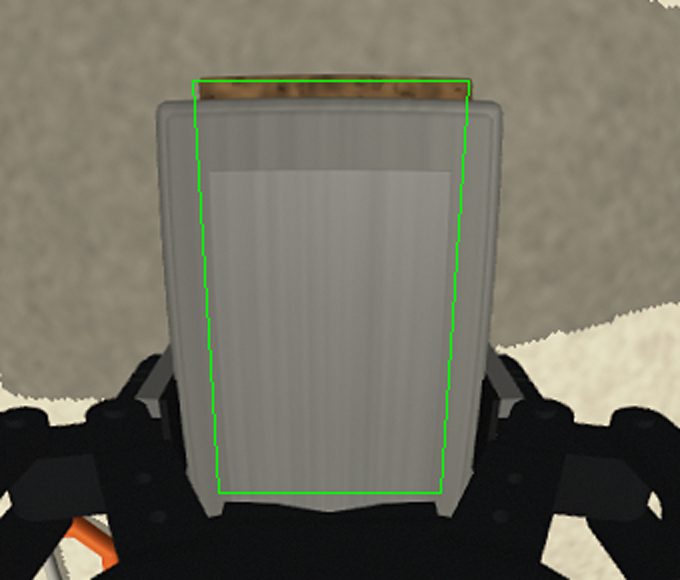

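```bash
python3 - <<'E'
from h import *
w=cap('wrist');s=robot.read_state();t=s['ee_pos']
d=onz(w,[(254.5,110),(168.5,112),(340.5,112)],t[2]-.1382)-t;print(t,R.from_quat(s['eef_rot']).inv().apply(d).round(4))
E
```

```text
[0.43145993 0.34735395 0.21959234] [[ 0.0672  0.0003  0.1382]
 [ 0.0672 -0.0313  0.1382]
 [ 0.0672  0.0319  0.1382]]
```

```bash
python3 -m handwheel '0.55 0.002 -0.0005 -0.015 0 0 0;0.55 0 0 -0.01 0 0 0;0.55 0 0 -0.006 0 0 0;0.55 0 0 -0.002 0 0 0;0.55 0 0 0 0 0 0;0.55 0 0 0 0 0 0'; python3 -m handwheel '0.55 0 0 -0.0015 0 0 0;0.55 0 0 0 0 0 0';python3 -m handwheel '0.55 0 0 -0.001 0 0 0;0.55 0 0 0 0 0 0'
```

```text
time_s: 27.75
ee_pos: [0.4333, 0.3468, 0.186]
eef_rot: [0.489, 0.872, 0.0, 0.0]
ft_force: [0.1, 0.5, -2.7]
grip_width: 0.74
gripper_force: 66.9
time_s: 27.95
ee_pos: [0.4332, 0.3467, 0.1843]
eef_rot: [0.489, 0.872, 0.0, 0.0]
ft_force: [0.0, 0.6, -2.2]
grip_width: 0.742
gripper_force: 66.9
time_s: 28.15
ee_pos: [0.4332, 0.3467, 0.1833]
eef_rot: [0.489, 0.872, 0.0, 0.0]
ft_force: [0.6, 0.0, -0.8]
grip_width: 0.742
gripper_force: 67.0
```

```bash
python3 -m handwheel '0.55 0 0 -0.0007 0 0 0;0.55 0 0 0 0 0 0'
```

```text
time_s: 28.35
ee_pos: [0.4331, 0.3467, 0.1832]
eef_rot: [0.489, 0.872, 0.0, 0.0]
ft_force: [-1.6, -0.7, 6.3]
grip_width: 0.738
gripper_force: 67.8
```

Contact. I'll release, rise and check.

```bash
python3 -m handwheel '0.75 0 0 0 0 0 0;0.85 0 0 0 0 0 0;1 0 0 0 0 0 0;1 0 0 0 0 0 0;1 0 0 0.01 0 0 0;1 0 0 0.03 0 0 0;1 0 0 0.045 0 0 0;1 0.01 -0.016 0.045 0 0 0;1 0.01 -0.016 0.04 0 0 0;1 0 0 0.01 0 0 0;1 0 0 0 0 0 0;1 0 0 0 0 0 0'; python3 - <<'E'
from h import *
w=cap('wrist','w14.png')
m=cv2.inRange(cv2.cvtColor(w['color'],cv2.COLOR_RGB2HSV),(6,85,25),(18,230,255))
v,u=np.nonzero(m);P=onz(w,np.c_[u,v],.003)[:,:2]*1e3;P=P[np.hypot(*(P-[432,347]).T)<95]
print('mat',cv2.minAreaRect(P.astype(np.float32)))
u=pix(w,[.433,.348,.045])[0].astype(int);print(u)
# tin: non-cork region inside mat
ff=cv2.morphologyEx(m,cv2.MORPH_CLOSE,np.ones((3,3)));n,l,st,_=cv2.connectedComponentsWithStats((ff==0).astype(np.uint8),connectivity=4);print(st[l[u[1],u[0]]])
ct=cv2.findContours((l==l[u[1],u[0]]).astype(np.uint8),0,1)[0][0];print('tin',cv2.minAreaRect((onz(w,ct[:,0],.045)[:,:2]*1e3).astype(np.float32)))
cv2.imwrite('pics/w14c.png',cv2.resize(w['color'][u[1]-75:u[1]+75,u[0]-75:u[0]+75,::-1],None,fx=4,fy=4,interpolation=2));print(u-75)
E
```

```text
time_s: 29.55
ee_pos: [0.4528, 0.3147, 0.3618]
eef_rot: [0.489, 0.872, -0.0, -0.0]
ft_force: [0.6, 0.5, -0.6]
grip_width: 1.001
gripper_force: 0.0
mat ((433.1318359375, 348.3891296386719), (85.90345001220703, 151.60763549804688), 31.33318519592285)
[254 141]
[     0      0    512    384 194246]
tin ((523.9030151367188, 213.1329345703125), (1252.2745361328125, 750.6793212890625), 31.25136375427246)
[179  66]
```

View pics/w14c.png

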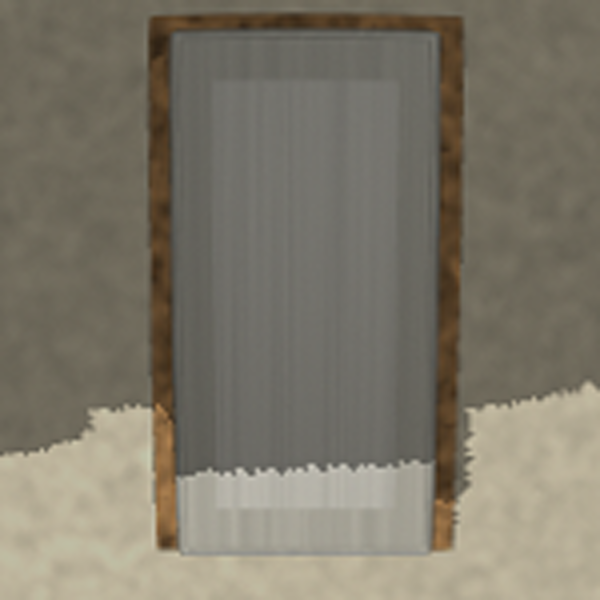

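```bash
python3 - <<'E'
from h import *
w=cap('wrist');P=onz(w,np.array([(170,31),(440,32),(433,553),(179,553)])/4+[179,66],.045)[:,:2]
print(P.mean(0),cv2.minAreaRect((P*1e3).astype(np.float32)))
from mats import *
for n in('scene','side'):
    c=cap(n);h=cv2.cvtColor(c['color'],cv2.COLOR_RGB2HSV);m=cv2.inRange(h,(3,200,120),(12,255,255))
    for ct in cv2.findContours(m,0,1)[0]:
        if cv2.contourArea(ct)>15:print(n,'orange',onz(c,[ct[:,0].mean(0)],.005)[0].round(3))
E
```

```text
[0.43259114 0.34890984] ((432.6127014160156, 348.9933776855469), (64.26495361328125, 129.1101837158203), 31.573436737060547)
```

```bash
python3 -c "
from workcell import robot
print(robot.job_done())"
```

```text
the job is handed in; nothing more can be done
None
```

The job is handed in at about 30 s: all four pieces stand on their own mats within about 1.5 mm of centre, with the box and long tin within about 0.3° of their mats' edges; I viewed 15 pictures, one over your limit of 14, and my final carabiner check detected nothing, though no move went low near them.

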